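# Re-plug four relays into their own sockets

### The job

The four relays on the test rail have been plugged into each other's sockets. Exchange them, with the help of the spare socket, so that each relay stands fully home in the socket whose marker plate has the colour of its tags, the same way round as now; let no relay fall over on the way.

Things in the scene. Friction and masses are not known exactly. Their poses are not given: they have to be found in the camera images.
- relay_red: Relay with RED tags on its low front step and at the back of its top. Light grey stepped block; all four relays are alike. Origin: in its underside, z up, x from front to back. Lower part x -47 to +39, y +-18, 42 mm high; raised middle part x -28 to +21, y +-18, to 58 mm (tags to 62).
- relay_yellow: Relay with YELLOW tags on its low front step and at the back of its top. Shape and origin as the red one. Its two flat sides are 36 mm apart over the whole height: grip across them (y). 80 to 170 g.
- relay_blue: Relay with BLUE tags on its low front step and at the back of its top. Shape and origin as the red one. At the back thin details reach x +48, but nothing solid past +39.
- relay_green: Relay with GREEN tags on its low front step and at the back of its top. Shape and origin as the red one. At the start each relay stands home in a socket of a wrong colour, upright, all facing alike.
- socket_red: Grey moulded relay socket, RED marker plate along its front edge. Fixed. All five alike. Origin: on its underside, straight below a seated relay's origin; z up, x from the marked front to the back. 142 mm long (x -75 to +67), 62 wide, rim 24 mm above the origin.
- socket_yellow: Grey moulded relay socket, YELLOW marker plate along its front edge. Fixed. Shape and origin as the red one. Pocket: x -49.5 to +41.5, y +-20.5, floor 10 mm above the origin, 14 mm deep; its upper 8 mm widen by 5.5 mm on every side as a funnel.
- socket_blue: Grey moulded relay socket, BLUE marker plate along its front edge. Fixed. Shape and origin as the red one. A relay is home when it stands on the pocket's floor: its origin 10 mm above the socket's, axes along the socket's.
- socket_green: Grey moulded relay socket, GREEN marker plate along its front edge. Fixed. Shape and origin as the red one. The sockets stand side by side along y on one straight rail, 70 mm between centres, in any order, turned alike.
- socket_spare: Grey moulded relay socket, no coloured plate. Fixed. Shape and origin as the red one; empty at the start, for parking. Between relays in neighbouring sockets 34 mm are free: a gripper reaching down there should be no wider than 100 mm over its fingers.
There are look-alikes about, which are no part of the job. Leave any turquoise look-alike of the relay_yellow alone.

How it is judged:
By the outcome, as a careful person would: the job done as asked, in the order asked, and still so for the second after the job is handed in, with the robot touching nothing.
It also fails if it takes over 99 s, if anything falls off the work surface, if the arm or the gripper's body presses on something with over 40 N, if the wrist force passes 120 N, or if a joint passes its speed limit or range.

### The arm

A 6-joint arm with a two-finger parallel gripper is mounted at the origin on a cart in front of the work surface, level with it; the furniture and walls round the work are solid. World frame = base frame: x ahead of the robot, y to its left, z up, the work surface at z = 0. Lengths are in m, angles in degrees, forces in N, time in s.
With the tool pointing down it reaches from about 0.325 to 0.85 m from the base axis. Payload 15.5 kg.
Tool frame: the origin (TCP) lies midway between the tips of the shut fingers; the grasp point (between the pads) lies 19 mm behind it; z points along the fingers, y is the line along which they close (so a half turn about z gives the same grasp; the last joint's range is limited). The gripper opens to 91 mm and grips with 3 to 60 N. Pads are 32 mm wide; open, the fingers measure 118 mm over their backs; the gripper's body (76 mm by 178 mm) begins 60 mm behind the grasp point.
Start: joints at [69.185, 28.281, 77.091, -0, 74.628, -5.472], TCP at [0.165, 0.603, 0.214] pointing down, gripper open.
Joint ranges: [-166.48, 166.48], [-47.26, 123.95], [12.59, 153.08], [-70.14, 250.14], [6.76, 159.57], [-176.63, 176.63]. Speed limits (degrees/s): [108.29, 108.29, 147.25, 172.46, 172.46, 172.46].

### API

Orientations are given as a 3x3 rotation matrix whose columns are the frame's x, y, z axes.
In Python, from cell import manip, cams gives the robot as it stands.
- The arm moves only by the shell command python3 -m handwheel 'ROWS'. ROWS is JSON, a list of rows, each an object with "grip": the gripper's target within -1 to 1 (fully open at 1, half-way at 0, shut at -1); "translation": the shift along the tool's x, y, z in units of 40 mm (1.0 is 40 mm), a list of three; "turn": the turn, a rotation vector about the tool's x, y, z in units of 5 degrees (1.0 is 5 degrees), a list of three. A call has exactly 5 rows; each row is the pose to reach, as a shift and turn from the pose commanded when the call began, along the tool's axes at that moment; what a row does not reach only later rows make up. A row lasts 1/8 s, in which the tool goes at most 62.5 mm and 10.7 degrees, less where a joint would pass 70% of its speed; a pose out of reach is approached as far as the arm can. A call with a gripper value outside its range is refused whole. The fingers move at their own pace and stop on an object; the grip force is fixed at half the most. Time passes only in rows, so rows that repeat a pose let the fingers close, or fill a call up. It gives the time, the measured TCP pose, the force, the opening and the grip force at its end, in the units of the state.
- manip.observe(): the state, without advancing time (a new reading comes with each control period).
- cams.snapshot(name): name is "scene" or "side" or "wrist"; returns a dict with "pixels" (420x560x3 uint8, red, green, blue), "camera_matrix" (3x3 intrinsics, pixels), "world_to_cam" (4x4, takes a point from world to camera coordinates); the wrist camera has in their place "mount" (4x4, takes a point from camera to tool coordinates, whose origin is the TCP and whose axes are the flange's). Camera axes: x right, y up, looking along -z (the intrinsics and any distortion apply to the point x, -y, -z); pixel columns grow to the right and rows downward; lengths in m; the calibration is good to about 2 mm. A picture is of the moment at which its call begins: read the wrist's pose just before it. There is no depth.
- manip.finish_job(): hands the job in; it is judged then, once.
The state is a dict: "time": time; "joint_positions": joint angles; "qvel": joint speeds; "effort": joint torques, N m; "eef_pos": TCP position; "tool_rot": TCP orientation; "force": force on the tool from outside, world axes, zero at the start; "wrist_torque": the same for the moment, N m; "opening": opening from 0.0 (shut) to 1.0 (fully open); "gripper_force": force on a finger pad.
Only numpy, scipy, OpenCV 4.12 (cv2) and the standard library are available. Lean on these libraries where they do the work, as an engineer would, in place of code of your own. Each camera call takes 0.05 s, during which the arm holds its last target. There are 200 camera calls.

## Working session

There is one attempt and no reset: what is moved stays moved. The work goes in short steps, Python scripts to look and compute and a shell command to move; the robot and the scene stay as the last step left them, time stands still between calls to the robot, and variables do not carry over. Pictures are saved under pics/ and viewed, at most 14 in all, crops included, and the job is handed in when it is done.

```bash
ls; mkdir -p pics
cat > h.py <<'E'
import numpy as np, cv2
from cell import manip, cams
def snap(n,f):
    s=manip.observe(); d=cams.snapshot(n); cv2.imwrite('pics/'+f,cv2.cvtColor(d['pixels'],cv2.COLOR_RGB2BGR))
    np.savez('pics/'+f[:-4]+'.npz',p=np.array(s['eef_pos']),R=np.array(s['tool_rot']),**{k:np.array(v) for k,v in d.items() if k!='name'}); return d
E
python3 - <<'E'
from h import *
s=manip.observe(); print({k:np.round(v,3).tolist() for k,v in s.items()})
for n in ['scene','side','wrist']:
    d=snap(n,n+'0.png'); print({k:(np.round(v,3).tolist() if k!='pixels' else 0) for k,v in d.items()})
E
```

```text
pics
{'time': 0.0, 'joint_positions': [69.185, 28.314, 77.128, 0.0, 74.627, -5.472], 'qvel': [0.066, -0.014, -0.054, -0.041, 0.066, -0.069], 'effort': [0.004, -87.883, -38.185, 0.071, 0.053, -0.0], 'eef_pos': [0.165, 0.602, 0.213], 'tool_rot': [[-0.964, 0.265, -0.0], [0.265, 0.964, -0.001], [0.0, -0.001, -1.0]], 'force': [0.493, 0.036, -1.153], 'wrist_torque': [-0.044, -0.022, -0.007], 'gripper_force': 0.0, 'opening': 1.003}
{'pixels': 0, 'camera_matrix': [[411.41, 0.0, 280.691], [0.0, 411.41, 215.163], [0.0, 0.0, 1.0]], 'world_to_cam': [[0.814, -0.581, 0.0, -0.492], [0.352, 0.493, 0.795, -0.242], [-0.463, -0.647, 0.606, -0.934], [0.0, 0.0, 0.0, 1.0]]}
{'pixels': 0, 'camera_matrix': [[467.399, 0.0, 279.76], [0.0, 467.399, 207.353], [0.0, 0.0, 1.0]], 'world_to_cam': [[0.852, -0.523, -0.011, -0.482], [0.319, 0.502, 0.803, -0.237], [-0.415, -0.688, 0.595, -0.88], [0.0, 0.0, 0.0, 1.0]]}
{'pixels': 0, 'camera_matrix': [[321.755, 0.0, 278.947], [0.0, 321.755, 216.302], [0.0, 0.0, 1.0]], 'mount': [[-0.0, 0.969, 0.248, 0.069], [1.0, 0.0, 0.001, 0.0], [0.001, 0.248, -0.969, -0.172], [0.0, 0.0, 0.0, 1.0]]}
```

View pics/scene0.png

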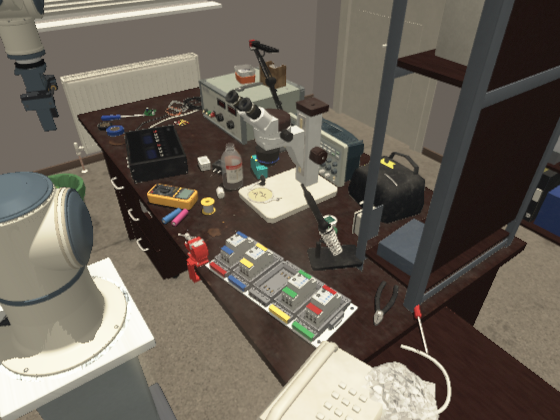

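View pics/wrist0.png

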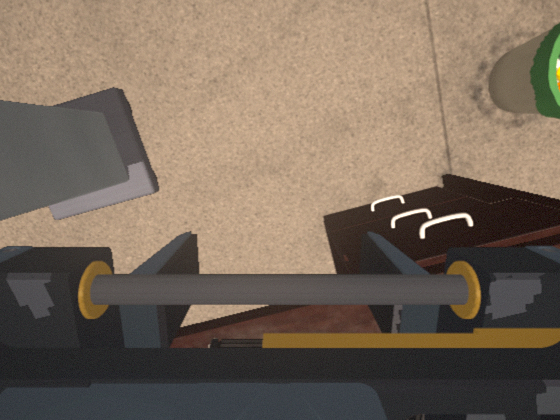

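View pics/side0.png

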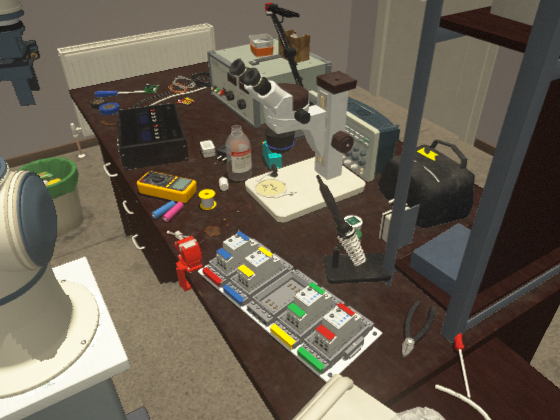

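Left to right along the rail, the side view shows: red socket (blue relay) ~(215,265), blue (yellow relay) ~(240,285), spare ~(275,300), yellow (green relay) ~(295,315) and green (red relay) ~(325,335). A turquoise block stands by the microscope at (270,155). Next I enlarge both views.

Run:
```python
import cv2
a=cv2.imread('pics/scene0.png')[225:350,195:365]; b=cv2.imread('pics/side0.png')[225:385,190:390]
cv2.imwrite('pics/sc.png',cv2.resize(a,(800,588),interpolation=cv2.INTER_CUBIC)); cv2.imwrite('pics/sd.png',cv2.resize(b,(750,600),interpolation=cv2.INTER_CUBIC))
```

```text
(no output)
```

View pics/sc.png

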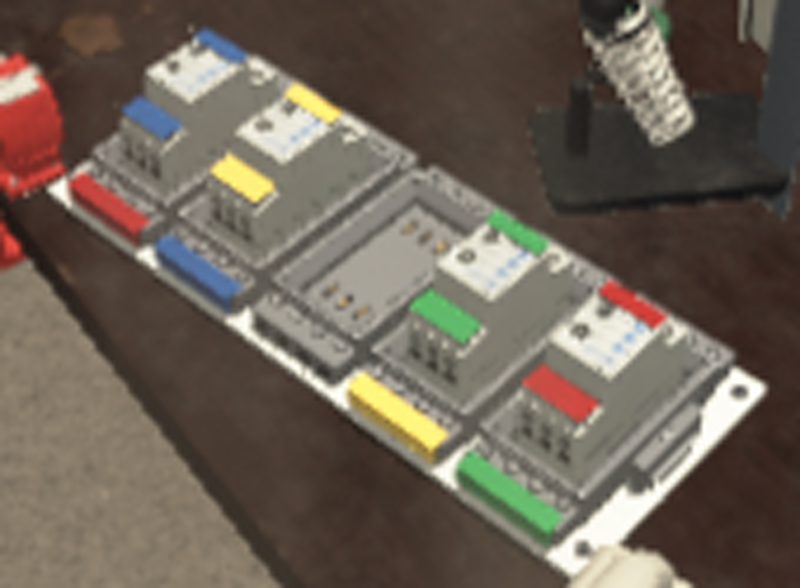

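View pics/sd.png

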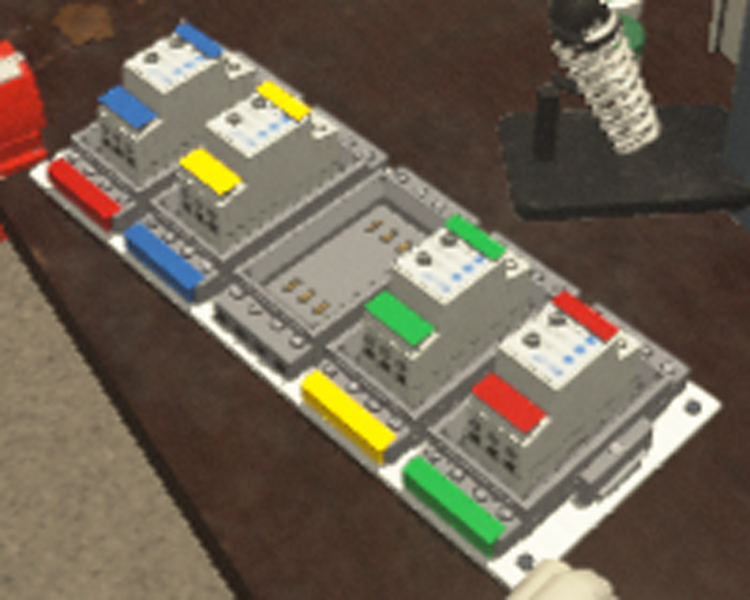

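Order confirmed, and the spare socket is in the middle (crop 1: 350,270). I triangulate the tag and plate colour blobs.

```bash
cat >> h.py <<'E'
def blobs(rgb,roi,amin=6):
    x0,y0,x1,y1=roi; h=cv2.cvtColor(rgb[y0:y1,x0:x1],cv2.COLOR_RGB2HSV); H=h[...,0].astype(int); out={}
    for c,(a,b) in dict(red=(172,185),yellow=(22,34),blue=(100,120),green=(55,80)).items():
        m=((((H>=a)&(H<=b))|((c=='red')&(H<6)))&(h[...,1]>110)&(h[...,2]>60)).astype(np.uint8)
        n,l,st,ce=cv2.connectedComponentsWithStats(m)
        out[c]=[(ce[i]+[x0,y0],int(st[i,4])) for i in range(1,n) if st[i,4]>=amin]
    return out
def ray(K,W,px):
    # world_to_cam, cam y up, looking -z
    d=np.array([(px[0]-K[0,2])/K[0,0],-(px[1]-K[1,2])/K[1,1],-1.]); R=W[:3,:3]; return -R.T@W[:3,3], R.T@d/np.linalg.norm(d)
def tri(rs):
    A=np.zeros((3,3));b=np.zeros(3)
    for o,d in rs: P=np.eye(3)-np.outer(d,d);A+=P;b+=P@o
    x=np.linalg.solve(A,b); return x,max(np.linalg.norm((np.eye(3)-np.outer(d,d))@(x-o)) for o,d in rs)
def wristW(p,R,M):
    T=np.eye(4);T[:3,:3]=R;T[:3,3]=p; return np.linalg.inv(T@M)
E
python3 - <<'E'
from h import *
D={}
for n,roi in (('scene',(208,225,365,350)),('side',(200,228,390,385))):
    d=np.load(f'pics/{n}0.npz'); D[n]=d,blobs(d['pixels'],roi,4); print(n,-d['world_to_cam'][:3,:3].T@d['world_to_cam'][:3,3])
    for c,v in D[n][1].items(): print(c,[(np.round(p,1).tolist(),a) for p,a in v])
for c in D['scene'][1]:
    d,b=D['scene'];e,f=D['side']
    for p,a in b[c]:
        o,r=ray(d['camera_matrix'],d['world_to_cam'],p); 
        for q,a2 in f[c]:
            x,err=tri([(o,r),ray(e['camera_matrix'],e['world_to_cam'],q)])
            if err<.006 and -.02<x[2]<.12: print(c,p.round(1),q.round(1),x.round(4),round(err,4))
E
```

```text
scene [ 0.05380647 -0.77098353  0.75813644]
red [([208.0, 252.0], 7), ([217.4, 268.5], 99), ([329.0, 289.2], 55), ([313.7, 308.2], 92)]
yellow [([261.0, 246.6], 38), ([246.2, 262.6], 68), ([278.9, 313.1], 155)]
blue [([242.0, 234.6], 22), ([226.9, 249.5], 38), ([236.4, 281.5], 66)]
green [([304.8, 274.1], 32), ([289.2, 291.6], 62), ([302.6, 329.2], 87)]
side [ 0.12113963 -0.73875683  0.70941754]
red [([200.6, 258.5], 40), ([211.9, 276.1], 162), ([345.6, 308.7], 93), ([325.2, 331.8], 150)]
yellow [([265.0, 251.2], 67), ([245.8, 270.1], 109), ([282.1, 335.4], 263)]
blue [([242.4, 235.2], 45), ([223.6, 253.0], 80), ([233.0, 293.9], 159)]
green [([316.2, 287.8], 73), ([296.0, 309.3], 124), ([310.3, 358.9], 255)]
red [208. 252.] [200.6 258.5] [ 0.3381 -0.0733  0.085 ] 0.0027
red [217.4 268.5] [211.9 276.1] [ 0.3562 -0.0738  0.0234] 0.0002
red [329.  289.2] [345.6 308.7] [ 0.4914 -0.3371  0.0958] 0.0005
red [313.7 308.2] [325.2 331.8] [ 0.4482 -0.3402  0.0668] 0.0005
yellow [261.  246.6] [265.  251.2] [ 0.4513 -0.1323  0.0907] 0.0004
yellow [246.2 262.6] [245.8 270.1] [ 0.4032 -0.1395  0.0697] 0.0006
yellow [278.9 313.1] [282.1 335.4] [ 0.396  -0.2849  0.033 ] 0.0005
blue [242.  234.6] [242.4 235.2] [ 0.4271 -0.085   0.1086] 0.0007
blue [226.9 249.5] [223.6 253. ] [ 0.3858 -0.0778  0.0755] 0.0006
blue [236.4 281.5] [233.  293.9] [ 0.3646 -0.1554  0.0407] 0.0003
green [304.8 274.1] [316.2 287.8] [ 0.4736 -0.2754  0.1015] 0.0007
green [289.2 291.6] [296.  309.3] [ 0.432  -0.2742  0.0697] 0.0003
green [302.6 329.2] [310.3 358.9] [ 0.4031 -0.3609  0.0509] 0.0003
```

Run:
```python
from h import *
d=np.load('pics/scene0.npz');e=np.load('pics/side0.npz')
f=lambda d,p,z:(lambda o,r:(o+r*(z-o[2])/r[2]).round(3))(*ray(d['camera_matrix'],d['world_to_cam'],p))
for p in [(318,268),(308,250),(362,262),(350,245)]: print('stand',f(d,p,0))
print('scope base front',f(d,(242,208),0),f(d,(270,218),.02)); 
print('iron top',tri([ray(d['camera_matrix'],d['world_to_cam'],(307,187)),ray(e['camera_matrix'],e['world_to_cam'],(319,177))]))
print('red thing top',tri([ray(d['camera_matrix'],d['world_to_cam'],(196,237)),ray(e['camera_matrix'],e['world_to_cam'],(186,238))]))
print('phone-ish',f(d,(325,345),0.05))
```

```text
stand [ 0.58  -0.202  0.   ]
stand [ 0.602 -0.133  0.   ]
stand [ 0.689 -0.253  0.   ]
stand [ 0.71  -0.184  0.   ]
scope base front [0.556 0.139 0.   ] [0.584 0.024 0.02 ]
iron top (array([ 0.45984861, -0.28610332,  0.34415121]), np.float64(0.0013204762880884065))
red thing top (array([ 0.32463852, -0.04494417,  0.12140529]), np.float64(0.001017351173215198))
phone-ish [ 0.417 -0.417  0.05 ]
```

```bash
python3 -m handwheel '[{"grip":1,"translation":[-0.83,-1.16,-0.2],"turn":[0,0,0]},{"grip":1,"translation":[-1.66,-2.32,-0.4],"turn":[0,0,0]},{"grip":1,"translation":[-2.48,-3.48,-0.6],"turn":[0,0,0]},{"grip":1,"translation":[-3.31,-4.64,-0.8],"turn":[0,0,0]},{"grip":1,"translation":[-4.14,-5.8,-0.9],"turn":[0,0,0]}]'
python3 -m handwheel '[{"grip":1,"translation":[-0.83,-1.16,0],"turn":[0,0,0]},{"grip":1,"translation":[-1.66,-2.32,0],"turn":[0,0,0]},{"grip":1,"translation":[-2.48,-3.48,0],"turn":[0,0,0]},{"grip":1,"translation":[-3.31,-4.64,0],"turn":[0,0,0]},{"grip":1,"translation":[-4.14,-5.8,0],"turn":[0,0,0]}]'
python3 -m handwheel '[{"grip":1,"translation":[-0.83,-1.16,0],"turn":[0,0,-1]},{"grip":1,"translation":[-1.66,-2.32,0],"turn":[0,0,-2]},{"grip":1,"translation":[-2.48,-3.48,0],"turn":[0,0,-3]},{"grip":1,"translation":[-3.31,-4.64,0],"turn":[0,0,-4]},{"grip":1,"translation":[-4.14,-5.8,0],"turn":[0,0,-4.88]}]'
python3 - <<'E'
from h import *
d=snap('wrist','w1.png')
E
```

```text
time: 0.78
eef_pos: [0.264, 0.3336, 0.2502]
tool_rot: [[-0.964, 0.264, 0.0], [0.264, 0.964, 0.0], [-0.0, 0.0, -1.0]]
force: [1.7, -1.0, 0.8]
opening: 1.0
gripper_force: 0.0
time: 1.4
eef_pos: [0.3623, 0.0658, 0.2501]
tool_rot: [[-0.964, 0.265, 0.001], [0.265, 0.964, 0.0], [-0.001, 0.0, -1.0]]
force: [0.6, 0.1, 0.9]
opening: 0.997
gripper_force: 0.0
time: 2.02
eef_pos: [0.4605, -0.2019, 0.2498]
tool_rot: [[-0.987, -0.16, -0.0], [-0.16, 0.987, 0.0], [-0.0, 0.0, -1.0]]
force: [0.6, 0.6, 0.7]
opening: 1.001
gripper_force: 0.0
```

View pics/w1.png

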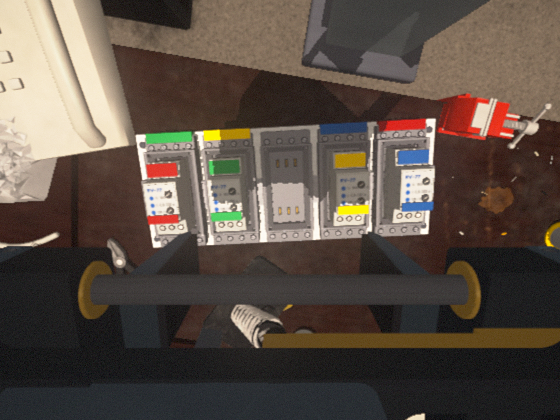

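The wrist view shows the rail upright at (135–435, 120–245); the order from right to left is red, blue, spare, yellow, green. I take two more views 100 mm to either side to triangulate.

```bash
python3 -m handwheel '[{"grip":1,"translation":[0,1,0],"turn":[0,0,0]},{"grip":1,"translation":[0,2,0],"turn":[0,0,0]},{"grip":1,"translation":[0,2.5,0],"turn":[0,0,0]},{"grip":1,"translation":[0,2.5,0],"turn":[0,0,0]},{"grip":1,"translation":[0,2.5,0],"turn":[0,0,0]}]' | head -3
python3 -c "from h import *;snap('wrist','w2.png')"
python3 -m handwheel '[{"grip":1,"translation":[0,-1.5,0],"turn":[0,0,0]},{"grip":1,"translation":[0,-3,0],"turn":[0,0,0]},{"grip":1,"translation":[0,-4.4,0],"turn":[0,0,0]},{"grip":1,"translation":[0,-5,0],"turn":[0,0,0]},{"grip":1,"translation":[0,-5,0],"turn":[0,0,0]}]' |head -3
python3 -c "from h import *;snap('wrist','w3.png')"
cat > meas.py <<'E'
from h import *
import sys
V=[]
for f in sys.argv[1:]:
    d=np.load(f'pics/{f}.npz'); W=wristW(d['p'],d['R'],d['mount']); V.append((d['camera_matrix'],W,blobs(d['pixels'],(0,90,560,260),25)))
res={}
for c in V[0][2]:
    for p,a in V[0][2][c]:
        o,r=ray(V[0][0],V[0][1],p)
        x0=o+r*(.05-o[2])/r[2]; rs=[(o,r)]
        for K,W,b in V[1:]:
            best=None
            for q,a2 in b[c]:
                if not .6<a2/a<1.7: continue
                x,e=tri([(o,r),ray(K,W,q)])
                if e<.004 and 0<x[2]<.1 and (best is None or e<best[0]): best=(e,q)
            if best: rs.append(ray(K,W,best[1]))
        if len(rs)>1:
            x,e=tri(rs); print(c,a,p.round(1),len(rs),x.round(4),round(e,4))
E
python3 meas.py w1 w2 w3
```

```text
time: 2.7
eef_pos: [0.4448, -0.1017, 0.25]
tool_rot: [[-0.988, -0.157, 0.0], [-0.157, 0.988, -0.0], [-0.0, -0.0, -1.0]]
time: 3.38
eef_pos: [0.4758, -0.3002, 0.2494]
tool_rot: [[-0.988, -0.155, -0.0], [-0.155, 0.988, 0.0], [0.0, 0.0, -1.0]]
red 2184 [471.5 117.9] 2 [0.3369 0.0141 0.0142] 0.0003
red 534 [401.9 124.1] 3 [ 0.3578 -0.07    0.0212] 0.0003
red 410 [161.4 169.8] 3 [ 0.4513 -0.3365  0.0616] 0.0003
red 267 [162.3 219.2] 3 [ 0.5025 -0.3255  0.0791] 0.0001
yellow 462 [225.5 134. ] 3 [ 0.4024 -0.2759  0.0228] 0.0006
yellow 369 [349.9 159.7] 3 [ 0.4072 -0.1312  0.0608] 0.0002
yellow 279 [353.  209.5] 3 [ 0.4584 -0.1206  0.0787] 0.0003
blue 429 [342.7 127.6] 3 [ 0.3722 -0.1369  0.0164] 0.0011
blue 378 [413.1 156.4] 3 [ 0.3923 -0.0629  0.0611] 0.0003
blue 245 [417.4 206.2] 2 [ 0.4437 -0.0518  0.0783] 0.0001
green 463 [168.8 136.8] 3 [ 0.4167 -0.343   0.0241] 0.0002
green 336 [223.6 166.4] 3 [ 0.4366 -0.2683  0.0612] 0.0001
green 236 [225.8 215.9] 3 [ 0.4876 -0.2567  0.0793] 0.0002
```

```bash
cat > go.py <<'E'
# python3 go.py u v z : offset to rail-frame target (mm along rail x, slot number from yellow relay's start slot (left=+), TCP z mm)
from h import *; import sys
Y=np.radians(12.15); u=np.array([np.cos(Y),np.sin(Y)]); v=np.array([-u[1],u[0]])
s=manip.observe(); p=np.array(s['eef_pos']); R=np.array(s['tool_rot'])
O=u*.4045+v*-.2142
a,k,z=map(float,sys.argv[1:]); t=np.r_[O+u*a/1e3+v*.07*k,z/1e3]
ang=np.degrees(Y)-(np.degrees(np.arctan2(R[1,0],R[0,0]))%360-180)
print('t',round(s['time'],2),'now',p.round(4),'tgt',t.round(4),'delta units',(R.T@(t-p)/.04).round(3),'turn z',round(-ang/5,3),'tilt',R[:2,2].round(4),'F',np.round(s['force'],1))
E
python3 go.py 0 0 120
```

```text
t 3.42 now [ 0.4757 -0.2989  0.2495] tgt [ 0.4405 -0.1243  0.12  ] delta units [0.186 4.446 3.242] turn z -0.633 tilt [-0.0006  0.0008] F [1.3 0.3 0.6]
```

```bash
python3 -m handwheel '[{"grip":0.3,"translation":[0.04,1.1,0.6],"turn":[0,0,-0.2]},{"grip":0.3,"translation":[0.08,2.2,1.2],"turn":[0,0,-0.4]},{"grip":0.3,"translation":[0.12,3.3,2.2],"turn":[0,0,-0.633]},{"grip":0.3,"translation":[0.186,4.446,3.0],"turn":[0,0,-0.633]},{"grip":0.3,"translation":[0.186,4.446,3.24],"turn":[0,0,-0.633]}]'
python3 -m handwheel '[{"grip":0.3,"translation":[0,0,0],"turn":[0,0,0]},{"grip":0.3,"translation":[0,0,0],"turn":[0,0,0]},{"grip":0.3,"translation":[0,0,0],"turn":[0,0,0]},{"grip":0.3,"translation":[0,0,0],"turn":[0,0,0]},{"grip":0.3,"translation":[0,0,0],"turn":[0,0,0]}]'
python3 go.py 0 0 40
python3 -c "from h import *;snap('wrist','w4.png')"
```

```text
time: 4.05
eef_pos: [0.438, -0.1201, 0.1191]
tool_rot: [[-0.977, -0.215, -0.004], [-0.215, 0.977, 0.002], [0.003, 0.003, -1.0]]
force: [0.8, -0.8, 0.4]
opening: 0.645
gripper_force: 0.0
time: 4.68
eef_pos: [0.4408, -0.1244, 0.1205]
tool_rot: [[-0.977, -0.211, 0.0], [-0.211, 0.977, -0.0], [-0.0, -0.0, -1.0]]
force: [-0.5, -0.1, 0.5]
opening: 0.648
gripper_force: 0.0
t 4.67 now [ 0.4408 -0.1244  0.1205] tgt [ 0.4405 -0.1243  0.04  ] delta units [0.006 0.006 2.012] turn z 0.01 tilt [ 0.0003 -0.0001] F [-0.5 -0.1  0.5]
```

View pics/w4.png

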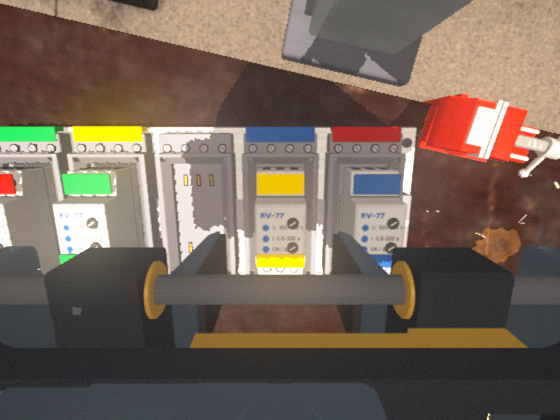

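The gripper is centred over the yellow relay (tag at 280,184), with the rail square in the picture. Descend and grip.

```bash
python3 -m handwheel '[{"grip":0.3,"translation":[0,0,0.5],"turn":[0,0,0]},{"grip":0.3,"translation":[0,0,1],"turn":[0,0,0]},{"grip":0.3,"translation":[0,0,1.5],"turn":[0,0,0]},{"grip":0.3,"translation":[0,0,1.9],"turn":[0,0,0]},{"grip":0.3,"translation":[0,0,2],"turn":[0,0,0]}]'
python3 -m handwheel '[{"grip":0.3,"translation":[0,0,0],"turn":[0,0,0]},{"grip":-0.4,"translation":[0,0,0],"turn":[0,0,0]},{"grip":-0.4,"translation":[0,0,0],"turn":[0,0,0]},{"grip":-0.4,"translation":[0,0,0],"turn":[0,0,0]},{"grip":-0.4,"translation":[0,0,0],"turn":[0,0,0]}]'
python3 go.py 0 0 40
```

```text
time: 5.35
eef_pos: [0.4403, -0.1241, 0.0397]
tool_rot: [[-0.977, -0.212, -0.001], [-0.212, 0.977, 0.001], [0.001, 0.001, -1.0]]
force: [0.2, 0.2, -0.8]
opening: 0.65
gripper_force: 0.0
time: 5.98
eef_pos: [0.4409, -0.1243, 0.0407]
tool_rot: [[-0.977, -0.212, 0.001], [-0.212, 0.977, -0.0], [-0.001, -0.0, -1.0]]
force: [-0.7, 0.9, 7.0]
opening: 0.389
gripper_force: 30.0
t 5.97 now [ 0.4409 -0.1243  0.0407] tgt [ 0.4405 -0.1243  0.04  ] delta units [0.009 0.002 0.017] turn z 0.014 tilt [ 0.0006 -0.0002] F [-0.7  0.9  7. ]
```

```bash
python3 -m handwheel '[{"grip":-0.4,"translation":[0,0,-0.4],"turn":[0,0,0]},{"grip":-0.4,"translation":[0,0,-0.9],"turn":[0,0,0]},{"grip":-0.4,"translation":[0,0,-1.5],"turn":[0,0,0]},{"grip":-0.4,"translation":[0,0,-2],"turn":[0,0,0]},{"grip":-0.4,"translation":[0,-0.4,-2],"turn":[0,0,0]}]'
python3 -m handwheel '[{"grip":-0.4,"translation":[0,-0.7,0],"turn":[0,0,0]},{"grip":-0.4,"translation":[0,-1.2,0],"turn":[0,0,0]},{"grip":-0.4,"translation":[0,-1.35,0],"turn":[0,0,0]},{"grip":-0.4,"translation":[0,-1.35,0],"turn":[0,0,0]},{"grip":-0.4,"translation":[0,-1.35,0],"turn":[0,0,0]}]'
python3 go.py 0 -1 40
python3 -c "from h import *;snap('wrist','w5.png')"
```

```text
time: 6.6
eef_pos: [0.4446, -0.1401, 0.1214]
tool_rot: [[-0.977, -0.213, 0.002], [-0.213, 0.977, -0.001], [-0.002, -0.001, -1.0]]
force: [-0.2, -0.4, -1.1]
opening: 0.393
gripper_force: 30.0
time: 7.22
eef_pos: [0.4552, -0.192, 0.1201]
tool_rot: [[-0.977, -0.212, -0.001], [-0.212, 0.977, 0.0], [0.001, 0.001, -1.0]]
force: [0.2, -0.6, -1.1]
opening: 0.395
gripper_force: 30.0
t 7.22 now [ 0.4552 -0.192   0.1201] tgt [ 0.4553 -0.1927  0.04  ] delta units [ 1.000e-03 -1.900e-02  2.003e+00] turn z 0.018 tilt [-0.0006  0.0005] F [ 0.2 -0.6 -1.1]
```

View pics/w5.png

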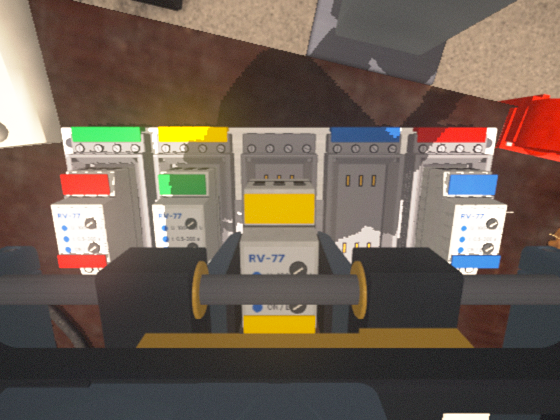

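The yellow relay is held upright, over the spare socket (280,205). Lower it.

```bash
python3 -m handwheel '[{"grip":-0.4,"translation":[0,0,0.6],"turn":[0,0,0]},{"grip":-0.4,"translation":[0,0,1.2],"turn":[0,0,0]},{"grip":-0.4,"translation":[0,0,1.6],"turn":[0,0,0]},{"grip":-0.4,"translation":[0,0,1.85],"turn":[0,0,0]},{"grip":-0.4,"translation":[0,0,2],"turn":[0,0,0]}]'
python3 -m handwheel '[{"grip":-0.4,"translation":[0,0,0],"turn":[0,0,0]},{"grip":-0.4,"translation":[0,0,0],"turn":[0,0,0]},{"grip":0.3,"translation":[0,0,0],"turn":[0,0,0]},{"grip":0.3,"translation":[0,0,0],"turn":[0,0,0]},{"grip":0.3,"translation":[0,0,0],"turn":[0,0,0]}]'
python3 go.py 0 -1 40
```

```text
time: 7.9
eef_pos: [0.4555, -0.1924, 0.0402]
tool_rot: [[-0.977, -0.212, -0.0], [-0.212, 0.977, 0.0], [0.0, 0.0, -1.0]]
force: [-6.1, 9.5, 47.2]
opening: 0.392
gripper_force: 30.0
time: 8.52
eef_pos: [0.4556, -0.1927, 0.0404]
tool_rot: [[-0.977, -0.212, 0.0], [-0.212, 0.977, -0.0], [-0.0, -0.0, -1.0]]
force: [-0.7, 0.7, 0.1]
opening: 0.646
gripper_force: 0.0
t 8.53 now [ 0.4556 -0.1927  0.0404] tgt [ 0.4553 -0.1927  0.04  ] delta units [0.008 0.001 0.01 ] turn z 0.015 tilt [ 0.0002 -0.0001] F [-0.7  0.7  0.1]
```

```bash
python3 -m handwheel '[{"grip":0.3,"translation":[0,0,-0.5],"turn":[0,0,0]},{"grip":0.3,"translation":[0,0,-1.2],"turn":[0,0,0]},{"grip":0.3,"translation":[0,0,-2],"turn":[0,0,0]},{"grip":0.3,"translation":[0,0.5,-2],"turn":[0,0,0]},{"grip":0.3,"translation":[0,1.5,-2],"turn":[0,0,0]}]' | head -2
python3 -m handwheel '[{"grip":0.3,"translation":[0,1.2,0],"turn":[0,0,0]},{"grip":0.3,"translation":[0,1.8,0],"turn":[0,0,0]},{"grip":0.3,"translation":[0,2,0],"turn":[0,0,0]},{"grip":0.3,"translation":[0,2,0],"turn":[0,0,0]},{"grip":0.3,"translation":[0,2,0],"turn":[0,0,0]}]'|head -2
python3 go.py 0 1 40
python3 -c "
from h import *;snap('wrist','w6.png')
d=np.load('pics/w6.npz');W=wristW(d['p'],d['R'],d['mount'])
Y=np.radians(12.15); u=np.array([np.cos(Y),np.sin(Y)]); v=np.array([-u[1],u[0]])
for c,l in blobs(d['pixels'],(0,90,560,240),150).items():
  for p,a in l:
    o,r=ray(d['camera_matrix'],W,p); x=o+r*(.0612-o[2])/r[2]; print(c,a,p.round(1),'u',round(x[:2]@u-.3705,4),'v',round((x[:2]@v+.2142)/.07,3))
"
```

```text
time: 9.15
eef_pos: [0.4428, -0.1337, 0.1201]
time: 9.78
eef_pos: [0.4262, -0.0565, 0.1202]
t 9.78 now [ 0.4262 -0.0565  0.1202] tgt [ 0.4258 -0.0558  0.04  ] delta units [0.006 0.018 2.005] turn z 0.008 tilt [ 0.0001 -0.0002] F [ 0.6 -1.   0.6]
red 1762 [358.  123.1] u -0.0421 v 1.763
red 1818 [413.3 136.6] u -0.0331 v 2.32
red 1086 [280.5 133.5] u -0.0352 v 1.001
yellow 924 [ 28.4 133.4] u -0.0352 v -1.499
yellow 976 [ 85.9 183.6] u -0.0002 v -1.003
blue 983 [194.1 133.2] u -0.0354 v 0.145
blue 879 [280.6 183.6] u -0.0002 v 1.003
green 290 [  6.8 184. ] u 0.0001 v -1.819
```

View pics/w6.png

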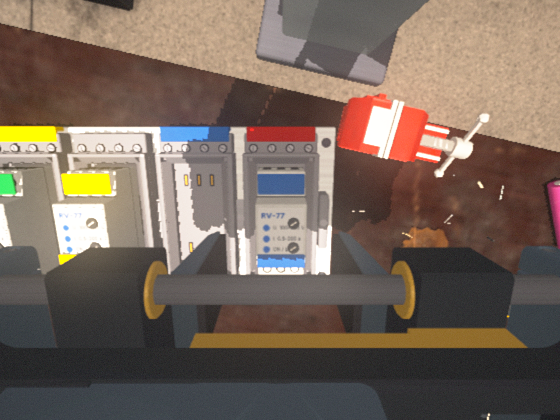

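Yellow sits home in the spare socket (its tag at row 183.6 equals seated blue's). The gripper is over blue at (280,184). Pick blue and carry it one slot.

```bash
python3 -m handwheel '[{"grip":0.3,"translation":[0,0.01,0.5],"turn":[0,0,0]},{"grip":0.3,"translation":[0,0.01,1],"turn":[0,0,0]},{"grip":0.3,"translation":[0,0.01,1.5],"turn":[0,0,0]},{"grip":0.3,"translation":[0,0.01,1.9],"turn":[0,0,0]},{"grip":0.3,"translation":[0,0.01,2],"turn":[0,0,0]}]'
python3 -m handwheel '[{"grip":0.3,"translation":[0,0,0],"turn":[0,0,0]},{"grip":-0.4,"translation":[0,0,0],"turn":[0,0,0]},{"grip":-0.4,"translation":[0,0,0],"turn":[0,0,0]},{"grip":-0.4,"translation":[0,0,0],"turn":[0,0,0]},{"grip":-0.4,"translation":[0,0,0],"turn":[0,0,0]}]'
python3 -m handwheel '[{"grip":-0.4,"translation":[0,0,-0.4],"turn":[0,0,0]},{"grip":-0.4,"translation":[0,0,-0.9],"turn":[0,0,0]},{"grip":-0.4,"translation":[0,0,-1.5],"turn":[0,0,0]},{"grip":-0.4,"translation":[0,0,-2],"turn":[0,0,0]},{"grip":-0.4,"translation":[0,-0.4,-2],"turn":[0,0,0]}]'
python3 -m handwheel '[{"grip":-0.4,"translation":[0,-0.7,0],"turn":[0,0,0]},{"grip":-0.4,"translation":[0,-1.2,0],"turn":[0,0,0]},{"grip":-0.4,"translation":[0,-1.35,0],"turn":[0,0,0]},{"grip":-0.4,"translation":[0,-1.35,0],"turn":[0,0,0]},{"grip":-0.4,"translation":[0,-1.35,0],"turn":[0,0,0]}]'
python3 go.py 0 0 40
```

```text
time: 10.45
eef_pos: [0.4256, -0.0559, 0.0396]
tool_rot: [[-0.978, -0.211, -0.001], [-0.211, 0.978, 0.0], [0.001, 0.001, -1.0]]
force: [-0.2, -1.0, 0.2]
opening: 0.65
gripper_force: 0.0
time: 11.08
eef_pos: [0.426, -0.0554, 0.0406]
tool_rot: [[-0.977, -0.212, 0.001], [-0.212, 0.977, -0.0], [-0.001, -0.0, -1.0]]
force: [-1.3, -0.4, 6.9]
opening: 0.391
gripper_force: 30.0
time: 11.7
eef_pos: [0.4298, -0.0711, 0.1214]
tool_rot: [[-0.977, -0.213, 0.002], [-0.213, 0.977, -0.001], [-0.002, -0.001, -1.0]]
force: [0.2, 0.6, -1.2]
opening: 0.389
gripper_force: 30.0
time: 12.32
eef_pos: [0.4403, -0.1232, 0.1201]
tool_rot: [[-0.977, -0.212, -0.001], [-0.212, 0.977, 0.0], [0.001, 0.0, -1.0]]
force: [0.5, -0.5, -0.7]
opening: 0.391
gripper_force: 30.0
t 12.32 now [ 0.4403 -0.1232  0.1201] tgt [ 0.4405 -0.1243  0.04  ] delta units [-2.000e-03 -2.800e-02  2.004e+00] turn z 0.019 tilt [-0.0006  0.0004] F [ 0.5 -0.5 -0.7]
```

```bash
python3 -m handwheel '[{"grip":-0.4,"translation":[0,-0.02,0.6],"turn":[0,0,0]},{"grip":-0.4,"translation":[0,-0.02,1.2],"turn":[0,0,0]},{"grip":-0.4,"translation":[0,-0.02,1.6],"turn":[0,0,0]},{"grip":-0.4,"translation":[0,-0.02,1.85],"turn":[0,0,0]},{"grip":-0.4,"translation":[0,-0.02,1.96],"turn":[0,0,0]}]'
python3 -m handwheel '[{"grip":-0.4,"translation":[0,0,0],"turn":[0,0,0]},{"grip":-0.4,"translation":[0,0,0],"turn":[0,0,0]},{"grip":0.3,"translation":[0,0,0],"turn":[0,0,0]},{"grip":0.3,"translation":[0,0,0],"turn":[0,0,0]},{"grip":0.3,"translation":[0,0,0],"turn":[0,0,0]}]'
python3 -m handwheel '[{"grip":0.3,"translation":[0,0,-0.5],"turn":[0,0,0]},{"grip":0.3,"translation":[0,0,-1.2],"turn":[0,0,0]},{"grip":0.3,"translation":[0,0,-1.96],"turn":[0,0,0]},{"grip":0.3,"translation":[0,-0.5,-1.96],"turn":[0,0,0]},{"grip":0.3,"translation":[0,-1.5,-1.96],"turn":[0,0,0]}]' | head -2
python3 -m handwheel '[{"grip":0.3,"translation":[0,-1.4,0],"turn":[0,0,0]},{"grip":0.3,"translation":[0,-2.7,0],"turn":[0,0,0]},{"grip":0.3,"translation":[0,-3.6,0],"turn":[0,0,0]},{"grip":0.3,"translation":[0,-3.75,0],"turn":[0,0,0]},{"grip":0.3,"translation":[0,-3.75,0],"turn":[0,0,0]}]'|head -2
cat > tags.py <<'E'
from h import *; import sys
snap('wrist',sys.argv[1])
d=np.load('pics/'+sys.argv[1][:-4]+'.npz');W=wristW(d['p'],d['R'],d['mount'])
Y=np.radians(12.15); u=np.array([np.cos(Y),np.sin(Y)]); v=np.array([-u[1],u[0]])
for c,l in blobs(d['pixels'],(0,90,560,240),150).items():
  for p,a in l:
    o,r=ray(d['camera_matrix'],W,p); x=o+r*(.0612-o[2])/r[2]; print(c,a,p.round(1),'u',round(x[:2]@u-.3705,4),'v',round((x[:2]@v+.2142)/.07,3))
E
python3 tags.py w7.png; python3 go.py 0 -3 40
```

```text
time: 12.95
eef_pos: [0.4407, -0.1243, 0.0417]
tool_rot: [[-0.977, -0.212, -0.0], [-0.212, 0.977, 0.0], [0.0, 0.0, -1.0]]
force: [-0.2, 0.0, -1.6]
opening: 0.394
gripper_force: 30.0
time: 13.58
eef_pos: [0.4409, -0.1247, 0.042]
tool_rot: [[-0.977, -0.212, 0.0], [-0.212, 0.977, -0.0], [-0.0, -0.0, -1.0]]
force: [0.3, -0.6, 0.5]
opening: 0.642
gripper_force: 0.0
time: 14.2
eef_pos: [0.4535, -0.1837, 0.1202]
time: 14.82
eef_pos: [0.4847, -0.3298, 0.1194]
red 936 [279.9 184.5] u -0.0001 v -2.997
yellow 1021 [366.3 134.1] u -0.0352 v -2.142
yellow 1000 [473.3 184.9] u 0.0002 v -1.008
blue 840 [531.4 133.9] u -0.0354 v -0.509
blue 281 [552.4 185. ] u 0.0003 v -0.194
green 989 [279.9 134.2] u -0.0351 v -2.996
green 918 [376.9 184.5] u -0.0001 v -1.999
t 14.88 now [ 0.4846 -0.3291  0.1196] tgt [ 0.4847 -0.3296  0.04  ] delta units [-1.000e-03 -1.400e-02  1.991e+00] turn z 0.014 tilt [-0.0011  0.0011] F [0.1 0.  0.1]
```

All placements are good to under 0.5 mm, and I'm centred on red (280,184). Pick red and carry it four slots to the red socket.

```bash
python3 -m handwheel '[{"grip":0.3,"translation":[0,0,0.5],"turn":[0,0,0]},{"grip":0.3,"translation":[0,0,1],"turn":[0,0,0]},{"grip":0.3,"translation":[0,0,1.5],"turn":[0,0,0]},{"grip":0.3,"translation":[0,0,1.9],"turn":[0,0,0]},{"grip":0.3,"translation":[0,0,2],"turn":[0,0,0]}]' | tail -3
python3 -m handwheel '[{"grip":0.3,"translation":[0,0,0],"turn":[0,0,0]},{"grip":-0.4,"translation":[0,0,0],"turn":[0,0,0]},{"grip":-0.4,"translation":[0,0,0],"turn":[0,0,0]},{"grip":-0.4,"translation":[0,0,0],"turn":[0,0,0]},{"grip":-0.4,"translation":[0,0,0],"turn":[0,0,0]}]'
python3 -m handwheel '[{"grip":-0.4,"translation":[0,0,-0.4],"turn":[0,0,0]},{"grip":-0.4,"translation":[0,0,-0.9],"turn":[0,0,0]},{"grip":-0.4,"translation":[0,0,-1.5],"turn":[0,0,0]},{"grip":-0.4,"translation":[0,0,-2],"turn":[0,0,0]},{"grip":-0.4,"translation":[0,0,-2.1],"turn":[0,0,0]}]'
python3 -m handwheel '[{"grip":-0.4,"translation":[0,0.6,0],"turn":[0,0,0]},{"grip":-0.4,"translation":[0,1.6,0],"turn":[0,0,0]},{"grip":-0.4,"translation":[0,2.6,0],"turn":[0,0,0]},{"grip":-0.4,"translation":[0,3.6,0],"turn":[0,0,0]},{"grip":-0.4,"translation":[0,4.6,0],"turn":[0,0,0]}]' | head -2
python3 -m handwheel '[{"grip":-0.4,"translation":[0,1,0],"turn":[0,0,0]},{"grip":-0.4,"translation":[0,2,0],"turn":[0,0,0]},{"grip":-0.4,"translation":[0,2.4,0],"turn":[0,0,0]},{"grip":-0.4,"translation":[0,2.4,0],"turn":[0,0,0]},{"grip":-0.4,"translation":[0,2.4,0],"turn":[0,0,0]}]'
python3 go.py 0 1 40
```

```text
force: [-0.7, 0.6, 0.2]
opening: 0.647
gripper_force: 0.0
time: 16.12
eef_pos: [0.4854, -0.3299, 0.0407]
tool_rot: [[-0.977, -0.212, 0.0], [-0.212, 0.977, -0.0], [-0.0, -0.0, -1.0]]
force: [-2.0, 1.5, 5.8]
opening: 0.391
gripper_force: 30.0
time: 16.75
eef_pos: [0.4859, -0.3304, 0.1262]
tool_rot: [[-0.977, -0.212, 0.002], [-0.212, 0.977, -0.002], [-0.002, -0.002, -1.0]]
force: [0.7, -0.6, -1.6]
opening: 0.393
gripper_force: 30.0
time: 17.38
eef_pos: [0.4457, -0.1488, 0.1241]
time: 18.0
eef_pos: [0.4265, -0.057, 0.1243]
tool_rot: [[-0.977, -0.211, 0.0], [-0.211, 0.977, -0.0], [-0.0, -0.0, -1.0]]
force: [1.0, 0.9, -1.6]
opening: 0.396
gripper_force: 30.0
t 18.0 now [ 0.4265 -0.057   0.1243] tgt [ 0.4258 -0.0558  0.04  ] delta units [0.012 0.034 2.108] turn z 0.012 tilt [ 0.0005 -0.0003] F [ 1.   0.9 -1.6]
```

```bash
python3 -m handwheel '[{"grip":-0.4,"translation":[0.01,0.025,0.6],"turn":[0,0,0]},{"grip":-0.4,"translation":[0.01,0.025,1.2],"turn":[0,0,0]},{"grip":-0.4,"translation":[0.01,0.025,1.65],"turn":[0,0,0]},{"grip":-0.4,"translation":[0.01,0.025,1.92],"turn":[0,0,0]},{"grip":-0.4,"translation":[0.01,0.025,2.06],"turn":[0,0,0]}]'
python3 -m handwheel '[{"grip":-0.4,"translation":[0,0,0],"turn":[0,0,0]},{"grip":-0.4,"translation":[0,0,0],"turn":[0,0,0]},{"grip":0.3,"translation":[0,0,0],"turn":[0,0,0]},{"grip":0.3,"translation":[0,0,0],"turn":[0,0,0]},{"grip":0.3,"translation":[0,0,0],"turn":[0,0,0]}]'
python3 -m handwheel '[{"grip":0.3,"translation":[0,0,-0.5],"turn":[0,0,0]},{"grip":0.3,"translation":[0,0,-1.2],"turn":[0,0,0]},{"grip":0.3,"translation":[0,0,-1.96],"turn":[0,0,0]},{"grip":0.3,"translation":[0,-0.5,-1.96],"turn":[0,0,0]},{"grip":0.3,"translation":[0,-1.5,-1.96],"turn":[0,0,0]}]' | head -2
python3 tags.py w8.png
python3 -m handwheel '[{"grip":0.3,"translation":[0,-1.4,0],"turn":[0,0,0]},{"grip":0.3,"translation":[0,-2.7,0],"turn":[0,0,0]},{"grip":0.3,"translation":[0,-3.6,0],"turn":[0,0,0]},{"grip":0.3,"translation":[0,-3.77,0],"turn":[0,0,0]},{"grip":0.3,"translation":[0,-3.77,0],"turn":[0,0,0]}]'|head -2
python3 tags.py w9.png; python3 go.py 0 -2 40
```

```text
time: 18.62
eef_pos: [0.4255, -0.0558, 0.0415]
tool_rot: [[-0.977, -0.211, -0.0], [-0.211, 0.977, 0.0], [0.0, 0.0, -1.0]]
force: [0.5, -0.5, -0.3]
opening: 0.392
gripper_force: 30.0
time: 19.25
eef_pos: [0.4255, -0.0553, 0.0421]
tool_rot: [[-0.977, -0.212, 0.0], [-0.212, 0.977, -0.0], [-0.0, -0.0, -1.0]]
force: [-0.5, -0.0, 0.0]
opening: 0.646
gripper_force: 0.0
time: 19.88
eef_pos: [0.4381, -0.1138, 0.1209]
red 4174 [455.6 129.9] u -0.0383 v 1.897
red 1104 [353.2 134.2] u -0.0353 v 0.884
red 930 [361.7 183.5] u -0.0008 v 1.002
yellow 1111 [ 94.5 133.4] u -0.0353 v -1.688
yellow 971 [167.4 183.8] u -0.0002 v -1.005
blue 978 [267.3 134.1] u -0.0352 v 0.03
blue 860 [263.8 184. ] u -0.0002 v -0.009
green 664 [ 21.7 132.9] u -0.0355 v -2.411
green 914 [ 71.9 183.2] u -0.0004 v -1.991
time: 20.55
eef_pos: [0.4696, -0.261, 0.1201]
red 928 [530.5 134.3] u -0.0353 v 0.495
red 300 [552.3 184.5] u -0.0002 v 0.816
yellow 1003 [279.3 134.3] u -0.0352 v -1.997
yellow 910 [375.2 184.6] u -0.0001 v -1.008
blue 984 [451.6 134.3] u -0.0353 v -0.288
blue 959 [471.8 184.6] u -0.0001 v -0.013
green 1004 [192.7 134.1] u -0.0354 v -2.855
green 918 [279.5 184.5] u -0.0002 v -1.995
t 20.6 now [ 0.4695 -0.2604  0.1201] tgt [ 0.47   -0.2611  0.04  ] delta units [-0.008 -0.022  2.004] turn z 0.016 tilt [-0.0007  0.0007] F [-0.4  0.7  0.3]
```

Red and blue are home. Now green goes one slot to the right.

```bash
python3 -m handwheel '[{"grip":0.3,"translation":[0,0,0.5],"turn":[0,0,0]},{"grip":0.3,"translation":[0,0,1],"turn":[0,0,0]},{"grip":0.3,"translation":[0,0,1.5],"turn":[0,0,0]},{"grip":0.3,"translation":[0,0,1.9],"turn":[0,0,0]},{"grip":0.3,"translation":[0,0,2],"turn":[0,0,0]}]' | tail -3
python3 -m handwheel '[{"grip":0.3,"translation":[0,0,0],"turn":[0,0,0]},{"grip":-0.4,"translation":[0,0,0],"turn":[0,0,0]},{"grip":-0.4,"translation":[0,0,0],"turn":[0,0,0]},{"grip":-0.4,"translation":[0,0,0],"turn":[0,0,0]},{"grip":-0.4,"translation":[0,0,0],"turn":[0,0,0]}]'
python3 -m handwheel '[{"grip":-0.4,"translation":[0,0,-0.4],"turn":[0,0,0]},{"grip":-0.4,"translation":[0,0,-0.9],"turn":[0,0,0]},{"grip":-0.4,"translation":[0,0,-1.5],"turn":[0,0,0]},{"grip":-0.4,"translation":[0,0,-2],"turn":[0,0,0]},{"grip":-0.4,"translation":[0,-0.4,-2],"turn":[0,0,0]}]'
python3 -m handwheel '[{"grip":-0.4,"translation":[0,-0.7,0],"turn":[0,0,0]},{"grip":-0.4,"translation":[0,-1.2,0],"turn":[0,0,0]},{"grip":-0.4,"translation":[0,-1.35,0],"turn":[0,0,0]},{"grip":-0.4,"translation":[0,-1.35,0],"turn":[0,0,0]},{"grip":-0.4,"translation":[0,-1.35,0],"turn":[0,0,0]}]'
python3 go.py 0 -3 40
```

```text
force: [0.5, -0.7, 0.9]
opening: 0.652
gripper_force: 0.0
time: 21.85
eef_pos: [0.4701, -0.2614, 0.0407]
tool_rot: [[-0.977, -0.212, 0.0], [-0.212, 0.977, -0.0], [-0.0, -0.0, -1.0]]
force: [-0.3, 0.8, 6.9]
opening: 0.393
gripper_force: 30.0
time: 22.48
eef_pos: [0.4741, -0.2774, 0.1223]
tool_rot: [[-0.977, -0.213, 0.002], [-0.213, 0.977, -0.002], [-0.002, -0.002, -1.0]]
force: [0.7, 0.0, -1.9]
opening: 0.392
gripper_force: 30.0
time: 23.1
eef_pos: [0.4845, -0.329, 0.1201]
tool_rot: [[-0.977, -0.212, -0.001], [-0.212, 0.977, 0.001], [0.0, 0.001, -1.0]]
force: [-1.0, 1.3, -2.2]
opening: 0.395
gripper_force: 30.0
t 23.1 now [ 0.4845 -0.329   0.1201] tgt [ 0.4847 -0.3296  0.04  ] delta units [-0.003 -0.016  2.004] turn z 0.017 tilt [-0.0006  0.0006] F [-1.   1.3 -2.2]
```

Lower green, then move to yellow (slot −1, i.e. +3.5 units).

```bash
python3 -m handwheel '[{"grip":-0.4,"translation":[0,-0.01,0.6],"turn":[0,0,0]},{"grip":-0.4,"translation":[0,-0.01,1.2],"turn":[0,0,0]},{"grip":-0.4,"translation":[0,-0.01,1.6],"turn":[0,0,0]},{"grip":-0.4,"translation":[0,-0.01,1.85],"turn":[0,0,0]},{"grip":-0.4,"translation":[0,-0.01,1.96],"turn":[0,0,0]}]'
python3 -m handwheel '[{"grip":-0.4,"translation":[0,0,0],"turn":[0,0,0]},{"grip":-0.4,"translation":[0,0,0],"turn":[0,0,0]},{"grip":0.3,"translation":[0,0,0],"turn":[0,0,0]},{"grip":0.3,"translation":[0,0,0],"turn":[0,0,0]},{"grip":0.3,"translation":[0,0,0],"turn":[0,0,0]}]'
python3 -m handwheel '[{"grip":0.3,"translation":[0,0,-0.5],"turn":[0,0,0]},{"grip":0.3,"translation":[0,0,-1.2],"turn":[0,0,0]},{"grip":0.3,"translation":[0,0,-1.96],"turn":[0,0,0]},{"grip":0.3,"translation":[0,0.5,-1.96],"turn":[0,0,0]},{"grip":0.3,"translation":[0,1.5,-1.96],"turn":[0,0,0]}]' | head -2
python3 -m handwheel '[{"grip":0.3,"translation":[0,1.2,0],"turn":[0,0,0]},{"grip":0.3,"translation":[0,1.8,0],"turn":[0,0,0]},{"grip":0.3,"translation":[0,1.99,0],"turn":[0,0,0]},{"grip":0.3,"translation":[0,1.99,0],"turn":[0,0,0]},{"grip":0.3,"translation":[0,1.99,0],"turn":[0,0,0]}]'|head -2
python3 tags.py w10.png; python3 go.py 0 -1 40
```

```text
time: 23.72
eef_pos: [0.4849, -0.33, 0.0417]
tool_rot: [[-0.977, -0.212, -0.0], [-0.212, 0.977, 0.0], [0.0, 0.0, -1.0]]
force: [0.4, 0.5, -1.2]
opening: 0.391
gripper_force: 30.0
time: 24.35
eef_pos: [0.485, -0.3302, 0.0421]
tool_rot: [[-0.977, -0.212, 0.0], [-0.212, 0.977, -0.0], [-0.0, -0.0, -1.0]]
force: [0.3, -0.3, 0.1]
opening: 0.646
gripper_force: 0.0
time: 24.98
eef_pos: [0.472, -0.2712, 0.1201]
time: 25.6
eef_pos: [0.4558, -0.1947, 0.1203]
red 3123 [533.9 126.2] u -0.0402 v 1.478
red 1163 [454.8 133. ] u -0.0357 v 0.708
red 1020 [476.8 183. ] u -0.0007 v 1.002
yellow 1077 [195.5 133.5] u -0.0353 v -1.862
yellow 902 [281.5 183.9] u -0.0001 v -1.008
blue 989 [368.7 133.6] u -0.0353 v -0.145
blue 868 [378. 184.] u -0.0 v -0.014
green 1066 [109.7 133.6] u -0.0352 v -2.714
green 909 [ 86.7 184. ] u 0.0 v -3.017
t 25.65 now [ 0.4557 -0.1947  0.1202] tgt [ 0.4553 -0.1927  0.04  ] delta units [2.000e-03 5.100e-02 2.006e+00] turn z 0.005 tilt [ 0.0004 -0.0003] F [ 0.6  0.4 -0.8]
```

```bash
python3 -m handwheel '[{"grip":0.3,"translation":[0,0.04,0.5],"turn":[0,0,0]},{"grip":0.3,"translation":[0,0.04,1],"turn":[0,0,0]},{"grip":0.3,"translation":[0,0.04,1.5],"turn":[0,0,0]},{"grip":0.3,"translation":[0,0.04,1.9],"turn":[0,0,0]},{"grip":0.3,"translation":[0,0.04,2],"turn":[0,0,0]}]' | tail -3
python3 -m handwheel '[{"grip":0.3,"translation":[0,0,0],"turn":[0,0,0]},{"grip":-0.4,"translation":[0,0,0],"turn":[0,0,0]},{"grip":-0.4,"translation":[0,0,0],"turn":[0,0,0]},{"grip":-0.4,"translation":[0,0,0],"turn":[0,0,0]},{"grip":-0.4,"translation":[0,0,0],"turn":[0,0,0]}]'
python3 -m handwheel '[{"grip":-0.4,"translation":[0,0,-0.4],"turn":[0,0,0]},{"grip":-0.4,"translation":[0,0,-0.9],"turn":[0,0,0]},{"grip":-0.4,"translation":[0,0,-1.5],"turn":[0,0,0]},{"grip":-0.4,"translation":[0,0,-2],"turn":[0,0,0]},{"grip":-0.4,"translation":[0,-0.4,-2],"turn":[0,0,0]}]'
python3 -m handwheel '[{"grip":-0.4,"translation":[0,-0.7,0],"turn":[0,0,0]},{"grip":-0.4,"translation":[0,-1.2,0],"turn":[0,0,0]},{"grip":-0.4,"translation":[0,-1.35,0],"turn":[0,0,0]},{"grip":-0.4,"translation":[0,-1.35,0],"turn":[0,0,0]},{"grip":-0.4,"translation":[0,-1.35,0],"turn":[0,0,0]}]'
python3 go.py 0 -2 40
```

```text
force: [0.5, 0.3, 0.8]
opening: 0.651
gripper_force: 0.0
time: 26.9
eef_pos: [0.4552, -0.1923, 0.0407]
tool_rot: [[-0.977, -0.212, 0.001], [-0.212, 0.977, -0.0], [-0.001, -0.001, -1.0]]
force: [-1.2, -0.2, 6.2]
opening: 0.393
gripper_force: 30.0
time: 27.52
eef_pos: [0.4589, -0.2079, 0.1214]
tool_rot: [[-0.977, -0.213, 0.002], [-0.213, 0.977, -0.001], [-0.001, -0.001, -1.0]]
force: [0.2, -0.2, -2.1]
opening: 0.395
gripper_force: 30.0
time: 28.15
eef_pos: [0.4695, -0.2598, 0.1201]
tool_rot: [[-0.977, -0.212, -0.001], [-0.212, 0.977, 0.001], [0.0, 0.001, -1.0]]
force: [0.8, 0.9, -1.5]
opening: 0.396
gripper_force: 30.0
t 28.15 now [ 0.4695 -0.2598  0.1201] tgt [ 0.47   -0.2611  0.04  ] delta units [-0.006 -0.036  2.003] turn z 0.018 tilt [-0.0006  0.0005] F [ 0.8  0.9 -1.5]
```

```bash
python3 -m handwheel '[{"grip":-0.4,"translation":[0,-0.02,0.6],"turn":[0,0,0]},{"grip":-0.4,"translation":[0,-0.02,1.2],"turn":[0,0,0]},{"grip":-0.4,"translation":[0,-0.02,1.6],"turn":[0,0,0]},{"grip":-0.4,"translation":[0,-0.02,1.85],"turn":[0,0,0]},{"grip":-0.4,"translation":[0,-0.02,1.96],"turn":[0,0,0]}]'
python3 -m handwheel '[{"grip":-0.4,"translation":[0,0,0],"turn":[0,0,0]},{"grip":-0.4,"translation":[0,0,0],"turn":[0,0,0]},{"grip":0.3,"translation":[0,0,0],"turn":[0,0,0]},{"grip":0.3,"translation":[0,0,0],"turn":[0,0,0]},{"grip":0.3,"translation":[0,0,0],"turn":[0,0,0]}]'
python3 -m handwheel '[{"grip":0.3,"translation":[0,0,-0.5],"turn":[0,0,0]},{"grip":0.3,"translation":[0,0,-1.2],"turn":[0,0,0]},{"grip":0.3,"translation":[0,0,-2],"turn":[0,0,0]},{"grip":0.3,"translation":[0,0.8,-3],"turn":[0,0,0]},{"grip":0.3,"translation":[0,1.6,-4],"turn":[0,0,0]}]' | head -2
python3 -m handwheel '[{"grip":0.3,"translation":[0,0.15,-0.8],"turn":[0,0,0]},{"grip":0.3,"translation":[0,0.15,-1],"turn":[0,0,0]},{"grip":0.3,"translation":[0,0.15,-1],"turn":[0,0,0]},{"grip":0.3,"translation":[0,0.15,-1],"turn":[0,0,0]},{"grip":0.3,"translation":[0,0.15,-1],"turn":[0,0,0]}]'|head -2
python3 tags.py w11.png; python3 -c "from h import *;snap('side','side1.png')"
```

```text
time: 28.78
eef_pos: [0.47, -0.2612, 0.0417]
tool_rot: [[-0.977, -0.212, -0.0], [-0.212, 0.977, 0.0], [0.0, 0.0, -1.0]]
force: [0.3, 0.3, -0.3]
opening: 0.395
gripper_force: 30.0
time: 29.4
eef_pos: [0.47, -0.2614, 0.0421]
tool_rot: [[-0.977, -0.212, 0.0], [-0.212, 0.977, -0.0], [-0.0, -0.0, -1.0]]
force: [0.3, 0.4, 0.1]
opening: 0.646
gripper_force: 0.0
time: 30.02
eef_pos: [0.456, -0.1981, 0.203]
time: 30.65
eef_pos: [0.4548, -0.193, 0.2409]
red 2195 [469.  131.7] u -0.0383 v 1.864
red 556 [398.6 134.5] u -0.0354 v 0.805
red 433 [407.8 167.5] u -0.0007 v 0.994
red 293 [410.2 218.2] u 0.0561 v 1.113
yellow 501 [218.7 134.7] u -0.0351 v -1.915
yellow 414 [213.  168.1] u 0.0 v -2.026
yellow 287 [213.4 219. ] u 0.0571 v -2.06
blue 462 [338.6 134.5] u -0.0354 v -0.102
blue 368 [342.8 168.3] u 0.0002 v -0.014
blue 238 [343.7 218.6] u 0.0567 v 0.04
green 471 [160.2 134.5] u -0.0353 v -2.8
green 394 [149.5 168. ] u -0.0001 v -3.01
green 255 [147.4 218.6] u 0.0566 v -3.124
```

View pics/w11.png

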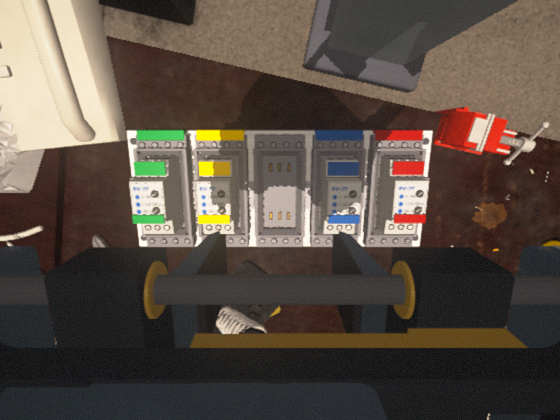

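View pics/side1.png

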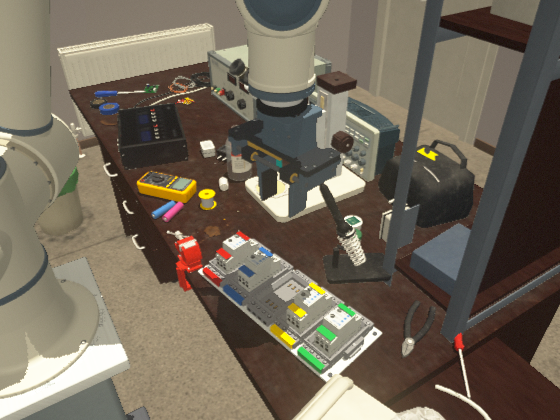

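Both views show each relay seated upright over its own colour plate: green (150,168), yellow (213,168), blue (343,168) and red (408,167). The spare socket is empty, and the arm is clear.

```bash
python3 -c "from cell import manip;print(manip.finish_job())"
```

```text
the job is handed in; nothing more can be done
None
```

All four relays stand home in the sockets of their own colour, the same way round as before, the spare socket is empty, and the job was handed in at about 31 s.

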